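Push a carton down the guide lane onto the scan pad

ROBOT

A 7-joint arm with a two-finger parallel gripper is mounted at the origin on the work surface; the furniture and walls round the work are solid. World frame = base frame: x ahead of the robot, y to its left, z up, the work surface at z = 0. Lengths are in m, angles in degrees, forces in N, time in s.
With the tool pointing down it reaches from about 0.425 to 0.875 m from the base axis. Payload 4.7 kg.
Tool frame: the origin (TCP) lies at the very end of the fingers, on their centre line; the grasp point (between the pads) lies 19 mm behind it; z points along the fingers, y is the line along which they close (so a half turn about z gives the same grasp; the last joint's range is limited). The gripper opens to 87 mm and grips with 3 to 60 N. Pads are 19 mm wide; open, the fingers measure 117 mm over their backs; the gripper's body (75 mm by 190 mm) begins 51 mm behind the grasp point.
Start: joints at [66.641, 18.392, -4.016, 83.108, 1.295, 78.541, -3.26], TCP at [0.266, -0.593, 0.223] pointing down, gripper open.
Joint ranges: [-163.93, 163.93], [-17.29, 119.83], [-79.2, 71.16], [3.27, 140.29], [-89.18, 269.18], [5.43, 117.66], [-154.24, 154.24]. Speed limits (degrees/s): [147.25, 147.25, 180, 180, 180, 180, 180].

INTERFACE

Orientations are given as [roll, pitch, yaw] about the fixed x, y, z axes, in that order (R = Rz(yaw) Ry(pitch) Rx(roll)).
In Python, from cell import get_obs, read_camera, sign_off, silhouettes gives the robot as it stands.
- The arm moves only by the tool play_rows, never from a script. Its argument "steps" is a list that holds one entry, the list of rows, each a list of 7 numbers: the shift along the tool's x, y, z in m, then the turn, a rotation vector about the tool's x, y, z in rad, then the finger opening in m, from 0 to 0.087. A call has 1 to 12 rows; each row shifts and turns the commanded pose from where the row before left it, along the tool's axes as they then stand; what a row does not reach is not made up. A row lasts 1/10 s, in which the tool goes at most 50 mm and 8.59 degrees, less where a joint would pass 70% of its speed; a pose out of reach is approached as far as the arm can. A call is refused whole if a number of a shift passes 0.05 or a number of a turn 0.15, either way. A call with a gripper value outside its range is refused whole. The fingers move at their own pace and stop on an object; "force" is the grip in N (left out, the last holds). Time passes only in rows, so rows that do not move let the fingers close. It gives the time, the measured TCP pose, the force, the opening and the grip force at its end, in the units of the state.
- get_obs(): the state, without advancing time (a new reading comes with each control period).
- read_camera(name): name is "scene" or "top"; returns a dict with "frame" (384x512x3 uint8, red, green, blue), "intrinsics" (3x3 intrinsics, pixels), "view" (4x4, takes a point from world to camera coordinates). Camera axes: x right, y up, looking along -z (the intrinsics and any distortion apply to the point x, -y, -z); pixel columns grow to the right and rows downward; lengths in m; the calibration is good to about 2 mm. A picture is of the moment at which its call begins. There is no depth.
- sign_off(): hands the job in; it is judged then, once.
Trained networks look in the newest picture that a camera, given by its name, has taken for a name from the list of things; names that differ only in an ending like _2 or _b are one class to them, and where a whole thing is asked for, a point or a joint stands for the part that bears it (a point fixed in the world has none). Each returns a list of dicts, best first, with "p" (0 to 1); they miss things now and then, are a little off and sometimes report something else, mostly with a low value. They report only what shows in the picture. A call takes as long as a camera call. They do not tell look-alikes from the thing itself.
- silhouettes(camera, name): "pixels" (384x512 bool, what is visible of it) and "extent" ([left, top, right, bottom] in pixels, round what is visible of it).
The state is a dict: "time_s": time; "qpos": joint angles; "joint_velocities": joint speeds; "effort": joint torques, N m; "tool_pos": TCP position; "tool_rot": TCP orientation; "force": force on the tool from outside, world axes, zero at the start; "wrist_torque": the same for the moment, N m; "grip_width": finger opening in m; "grasp_force": force on a finger pad.
Only numpy, scipy, OpenCV 4.12 (cv2) and the standard library are available. Lean on these libraries where they do the work, as an engineer would, in place of code of your own. Each camera call takes 0.05 s, during which the arm holds its last target. There are 200 camera calls.

TASK

Push the printed carton that lies in front of the guide lane's open mouth into the lane and along between its two low rails, until the whole carton lies on the blue scan pad at the far end. Its print scuffs easily, so neither the carton nor the robot may touch either rail at any time. Only push: do not lift or tip the carton, leave the thermometer, the teal tub and the standing carton where they are, and finish clear of everything.

Things in the scene. Friction and masses are not known exactly. Their poses are not given: they have to be found in the camera images.
- carton: Carton to push: white and light-blue printed box lying flat, 178 long x 94 wide x 54 high (mm), 0.13 to 0.26 kg, loose; it stops when no longer pushed. Origin: centre of its underside; x along its length, z up. It starts before the lane's mouth, centre 130 to 190 mm short of it, up to 45 mm off the centre line and up to 0.25 rad out of line with the lane's x.
- lane: Fixed guide lane: two aluminium rails with orange end caps, each 310 long, 14 wide, 18 high (mm), 118 mm apart in the clear, on y = -73 to -59 and +59 to +73 mm; 3 mm high feet outside. Both ends open; floor level with the bench, no step. Origin: bench level, centre line, at the mouth (end nearer the carton). x from the mouth to the far end (to the robot's right), y away from the robot, z up.
- pad (a point): Centre of the blue scan pad at bench level, 205 mm past the mouth on the lane's centre line. The pad is a flat blue foil 210 mm long along the lane (about 16 mm more than the carton at each end), as wide as the lane, with a white line at each end. Axes as the lane's.
- thermometer: Bystander: white hand-held thermometer, 144 x 34 x 32 mm, lying loose on the paper sheets on the robot's side of the lane's far end, 3 mm above the bench. Origin: centre of its underside, x along its length.
- screw_tub: Bystander: closed round teal tub, 70 x 78 x 34 mm high, loose on the paper sheets (3 mm above the bench) beside the lane's rail on the robot's side. Origin: centre of its underside.
- standing_carton: Bystander: carton standing upright on the bench beyond the far end of the lane, 94 x 56 x 184 mm high, loose. Origin: centre of its underside.
Not all that is in view belongs to the job. Leave any green look-alike of the carton alone.

How it is judged (in metres and radians):
On the way:
1. the carton enters the lane through its mouth, between the rails (x of carton in the frame of lane between -0.085 and 0.06 m and y of carton in the frame of lane between -0.016 and 0.016 m and height (world z) of carton below 0.006 m), for 0.05 s.
At the end, for the whole second after the job is handed in: The carton lies flat and at rest between the rails on the blue pad: its centre within 17 mm of the pad's centre along the lane and 12 mm across it, its length within 0.14 rad of the lane's direction (x of carton in the frame of pad between -0.017 and 0.017 m and y of carton in the frame of lane between -0.012 and 0.012 m and angle between the x axis of carton and the x axis of lane, either way round below 0.14 rad and height (world z) of carton below 0.004 m and angle between carton's own z axis and vertical below 0.05 rad and linear speed of carton below 0.01 m/s and angular speed of carton below 0.05 rad/s); the robot touches nothing.
It fails at once if the carton touches a rail (contact force between carton and lane above 0.2 N).
It fails at once if the robot touches a rail (contact force between any of the fingers, the arm and lane above 0.5 N).
It fails at once if the carton is lifted or tipped (height (world z) of carton above 0.012 m or angle between carton's own z axis and vertical above 0.15 rad).
It fails at once if the thermometer, the teal tub or the standing carton is moved or tipped over (distance of any of thermometer, screw_tub, standing_carton from where it was at the start of the episode above 0.02 m or angle between any of thermometer, screw_tub, standing_carton's own z axis and vertical above 0.3 rad).
It also fails if it takes over 72 s, if anything falls off the work surface, if the arm or the gripper's body presses on something with over 40 N, if the wrist force passes 120 N, or if a joint passes its speed limit or range.

## Working session

There is one attempt and no reset: what is moved stays moved. The work goes in short steps, Python scripts to look and compute and a tool call to move; the robot and the scene stay as the last step left them, time stands still between calls to the robot, and variables do not carry over. Pictures are saved under pics/ and viewed, at most 10 in all, crops included, and the job is handed in when it is done.

Besides the shell and the picture viewer there is one more tool, called after ">>>" as name([rows], argument=value, ...), one row to a line, values as JSON. play_rows: Moves the arm, as the interface text tells. Its arguments: {"type":"object","properties":{"steps":{"type":"array","items":{"type":"array","items":{"type":"array","items":{"type":"number"}}}},"force":{"type":"number"}},"required":["steps"]}

```bash
mkdir -p pics; ls; python3 - <<'E'
from cell import *
import cv2
o=get_obs();print({k:o[k] for k in('time_s','tool_pos','tool_rot','force','grip_width')})
for c in('scene','top'):
    d=read_camera(c);cv2.imwrite(f'pics/{c}0.png',d['frame'][:,:,::-1]);print(c,d['intrinsics'],d['view'])
    for n in('carton','lane','thermometer','screw_tub','standing_carton'):
        print(n,[(round(s['p'],2),s['extent']) for s in silhouettes(c,n)])
E
```

```text
pics
{'time_s': 0.0, 'tool_pos': array([ 0.26581682, -0.59255331,  0.22148211]), 'tool_rot': array([-1.79892252e+02,  6.61090303e-03,  2.41664824e+01]), 'force': array([-0.77720787, -0.04003452,  0.30540463]), 'grip_width': 0.0872352554268278}
scene [[484.43855002   0.         254.11166756]
 [  0.         484.43855002 194.61883856]
 [  0.           0.           1.        ]] [[-0.72187555 -0.69201879 -0.00238432  0.27471302]
 [ 0.53477496 -0.56002767  0.63275963 -0.28176126]
 [-0.43921684  0.45549864  0.7743446  -1.18747146]
 [ 0.          0.          0.          1.        ]]
carton [(0.95, [197.2, 257.1, 249.9, 336.8]), (0.64, [125.2, 209.8, 203.1, 278.6])]
lane [(0.71, [193.5, 141.4, 303.1, 229.1]), (0.29, [126.9, 209.9, 205.3, 279.7])]
thermometer [(0.91, [319.9, 147.9, 355.0, 177.0])]
screw_tub [(0.7, [296.5, 179.0, 324.9, 202.4])]
standing_carton [(0.56, [270.6, 81.7, 307.4, 149.1])]
top [[356.73167903   0.         250.13743644]
 [  0.         356.73167903 193.47345694]
 [  0.           0.           1.        ]] [[-0.02238678 -0.99973469 -0.00542031 -0.05486765]
 [ 0.99879971 -0.02260145  0.04345466 -0.43110662]
 [-0.04356564 -0.004441    0.9990407  -0.9016211 ]
 [ 0.          0.          0.          1.        ]]
carton [(0.71, [93.7, 230.1, 176.2, 297.0]), (0.57, [92.1, 148.8, 175.1, 190.7]), (0.42, [198.8, 139.3, 319.6, 204.1])]
lane [(0.73, [198.4, 139.2, 320.9, 204.6])]
thermometer [(0.98, [324.2, 218.4, 384.1, 232.7])]
screw_tub [(0.8, [285.8, 215.3, 312.8, 243.1])]
standing_carton [(0.65, [332.1, 113.5, 386.4, 172.5])]
```

```bash
python3 -c "
import cv2
a=cv2.imread('pics/top0.png')[90:330,60:420];cv2.imwrite('pics/top0c.png',cv2.resize(a,None,fx=2.2,fy=2.2,interpolation=cv2.INTER_CUBIC))"
```

```text
(no output)
```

View pics/scene0.png

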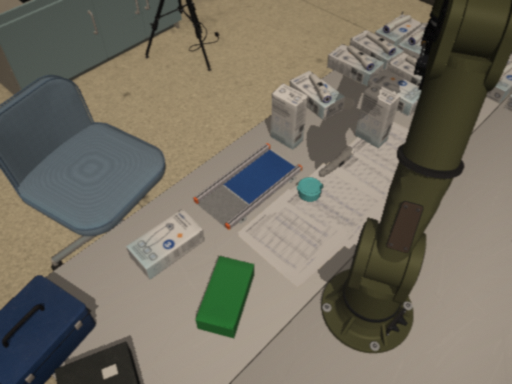

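View pics/top0c.png

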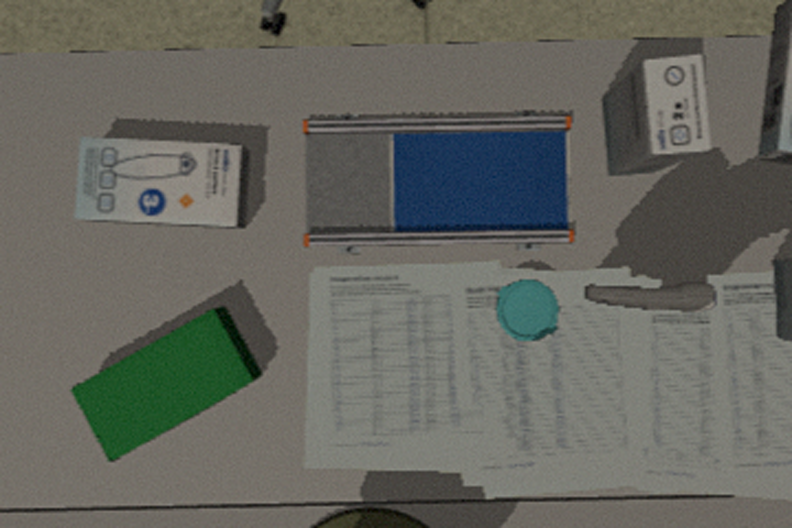

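The first candidate is the white/light-blue carton lying at top-camera pixel (133,172), or scene (166,243). The others are the green box at (135,263) and the upright carton at (365,137). I choose the white one lying flat before the lane's mouth at about (198,172), and the crop confirms it. Next I measure both by fitting the model shapes.

```bash
cat > h.py <<'E'
import numpy as np,cv2
from cell import *
from scipy.optimize import minimize
def proj(d,P):
    c=np.c_[P,np.ones(len(P))]@np.asarray(d['view']).T[:,:3]; c=c*[1,-1,-1]
    q=c@np.asarray(d['intrinsics']).T; return q[:,:2]/q[:,2:]
def box(p,dims):
    x,y,a=p; L,W,H=dims
    c,s=np.cos(a),np.sin(a)
    return np.array([[x+c*u-s*v,y+s*u+c*v,z] for u in(-L/2,L/2) for v in(-W/2,W/2) for z in((0,H) if H else (0,))])
def fit(views,dims,p0):
    "views: list of (cam dict, mask)"
    S=6
    big=[cv2.GaussianBlur(cv2.resize(m.astype(np.float32),None,fx=S,fy=S,interpolation=cv2.INTER_LINEAR),(0,0),S/2)>.5 for d,m in views]
    def cost(p):
        t=0
        for (d,m),b in zip(views,big):
            h=cv2.convexHull(((proj(d,box(p,dims))+.5)*S-.5).astype(np.float32))
            r=np.zeros(b.shape,np.uint8);cv2.fillConvexPoly(r,np.round(h*16).astype(np.int32),1,shift=4)
            r=r>0;t+=1-(r&b).sum()/(r|b).sum()
        return t/len(views)
    best=None
    for da in(-.15,0,.15):
        q=np.array(p0)+[0,0,da]
        r=minimize(cost,q,method='Nelder-Mead',options=dict(initial_simplex=np.vstack([q]+[q+e for e in np.diag([.015,.015,.1])]),xatol=2e-4,fatol=1e-5,maxiter=150))
        if best is None or r.fun<best.fun:best=r
    return best.x,best.fun
def unproj(d,u,v,z):
    V=np.asarray(d['view']);R,t=V[:3,:3],V[:3,3];o=-R.T@t
    r=R.T@(np.linalg.solve(d['intrinsics'],[u,v,1])*[1,-1,-1]);return o+r*(z-o[2])/r[2]
def blue(d):
    h=cv2.cvtColor(d['frame'],cv2.COLOR_RGB2HSV)
    m=cv2.inRange(h,(105,130,40),(125,255,255))
    n,l,s,c=cv2.connectedComponentsWithStats(m)
    return l,s,c
def carton_mask(d,name,near):
    "silhouette whose centre lies nearest a pixel, not green"
    b=[s for s in silhouettes(name,'carton')]
    k=lambda s:np.hypot((s['extent'][0]+s['extent'][2])/2-near[0],(s['extent'][1]+s['extent'][3])/2-near[1])
    s=min(b,key=k);return np.asarray(s['pixels'])
def inlane(p,L):
    c,s=np.cos(L[2]),np.sin(L[2]);dx,dy=p[0]-L[0],p[1]-L[1]
    return np.array([c*dx+s*dy,-s*dx+c*dy,(p[2]-L[2]+np.pi/2)%np.pi-np.pi/2])
E
python3 - <<'E'
from h import *
t=read_camera('top');s=read_camera('scene')
mt=carton_mask(t,'top',(134,170));ms=carton_mask(s,'scene',(164,244))
p0=[*unproj(t,134,170,.03)[:2],-np.pi/2]
for nm,v in(('top',[(t,mt)]),('scene',[(s,ms)]),('both',[(t,mt),(s,ms)])): print('carton',nm,fit(v,(.178,.094,.054),p0))
# blue pad
for nm,d,px in(('top',t,(278,172)),('scene',s,(262,176))):
    l,st,c=blue(d);k=l[px[1],px[0]];m=l==k
    print(nm,'pad',st[k],fit([(d,m)],(.206,.118,0),[*unproj(d,*px,0)[:2],-np.pi/2]))
# orange caps
h=cv2.cvtColor(t['frame'],cv2.COLOR_RGB2HSV);m=cv2.inRange(h,(3,120,80),(18,255,255))
n,l,st,c=cv2.connectedComponentsWithStats(m)
for i in range(1,n):
    if st[i,4]>4: print('cap',c[i],st[i,4],unproj(t,*c[i],.014))
for n in('lane',):
    for q in silhouettes('top',n)[:1]:
        print(fit([(t,np.asarray(q['pixels']))],(.31,.146,.018),[*unproj(t,260,172,.0)[:2],-np.pi/2]))
E
```

```text
carton top (array([ 0.4865255 ,  0.22327377, -1.64656601]), np.float64(0.026695683714182072))
carton scene (array([ 0.48832314,  0.22150552, -1.65118194]), np.float64(0.034583174900535085))
carton both (array([ 0.48742587,  0.22307243, -1.64339897]), np.float64(0.03534242731667109))
top pad [ 239  150   79   45 3349] (array([ 0.48527594, -0.13793221, -1.58199203]), np.float64(0.06601250923718027))
scene pad [ 226  151   67   52 1628] (array([ 0.49781509, -0.14434727, -1.5870222 ]), np.float64(0.17822157352569679))
cap [318.07142857 144.85714286] 14 [ 0.54980556 -0.24070977  0.014     ]
cap [198.5 147. ] 10 [0.5514275  0.06473439 0.014     ]
cap [144.1  180.95] 20 [0.4675971  0.20481519 0.014     ]
cap [319.33333333 196.75      ] 12 [ 0.41726826 -0.23984407  0.014     ]
cap [198.85714286 198.5       ] 14 [0.41972349 0.06594611 0.014     ]
```

>>> play_rows([
  [[0,0,0,0,0,-0.1426,0.05],[0,0,0,0,0,-0.1426,0.05],[0,0,0,0,0,-0.1426,0.05],[0,0,0,0,0,-0.1426,0.05],[0,0,0,0,0,-0.1426,0.05],[0,0,0,0,0,-0.1426,0.05],[0,0,0,0,0,-0.1426,0.05],[0,0,0,0,0,-0.1426,0.05],[0,0,0,0,0,0,0.05]],
])

```text
time_s: 1.75
tool_pos: [0.266, -0.5931, 0.2226]
tool_rot: [180.0, 0.0, 89.5]
force: [0.2, 1.0, -0.3]
grip_width: 0.0501
grasp_force: 0.0
```

>>> play_rows([
  [[0.042,0.022,0,0,0,0,0.05],[0.042,0.022,0,0,0,0,0.05],[0.042,0.022,0,0,0,0,0.05],[0.042,0.022,0,0,0,0,0.05],[0.042,0.022,0,0,0,0,0.05],[0.042,0.022,0,0,0,0,0.05],[0.042,0.022,0,0,0,0,0.05],[0.042,0.022,0,0,0,0,0.05],[0.042,0.022,0,0,0,0,0.05],[0.042,0.022,0,0,0,0,0.05],[0,0,0,0,0,0,0.05]],
])

```text
time_s: 2.85
tool_pos: [0.4928, -0.1666, 0.2233]
tool_rot: [179.8, -0.2, 90.0]
force: [0.1, 0.1, 0.9]
grip_width: 0.0498
grasp_force: 0.0
```

>>> play_rows([
  [[0.047,0,0,0,0,0,0.05],[0.047,0,0,0,0,0,0.05],[0.047,0,0,0,0,0,0.05],[0.047,0,0,0,0,0,0.05],[0.047,0,0,0,0,0,0.05],[0.047,0,0,0,0,0,0.05],[0.047,0,0,0,0,0,0.05],[0.047,0,0,0,0,0,0.05],[0.047,0,0,0,0,0,0.05],[0.047,0,0,0,0,0,0.05],[0.047,0,0,0,0,0,0.05],[0,0,0,0,0,0,0.05]],
])

```text
time_s: 4.05
tool_pos: [0.4901, 0.3501, 0.2222]
tool_rot: [-179.8, -0.3, 90.0]
force: [0.3, 0.2, -0.2]
grip_width: 0.05
grasp_force: 0.0
```

>>> play_rows([
  [[0,0,0.04,0,0,0,0.05],[0,0,0.04,0,0,0,0.05],[0,0,0.04,0,0,0,0.05],[0,0,0.04,0,0,0,0.05],[0,0,0.032,0,0,0,0.05],[0,0,0,0,0,0,0.05],[0,0,0,0,0,0,0.05]],
])

```text
time_s: 4.75
tool_pos: [0.4941, 0.3417, 0.0309]
tool_rot: [-180.0, 0.0, 89.4]
force: [-0.3, -0.1, 0.9]
grip_width: 0.0499
grasp_force: 0.0
```

```bash
python3 - <<'E'
from h import *
t=read_camera('top');o=get_obs();print(o['tool_pos'],o['tool_rot'],o['force'])
mt=carton_mask(t,'top',(134,170))
p,f=fit([(t,mt)],(.178,.094,.054),[.487,.223,-1.6]);L=[.4858,.0675,-1.579]
print(p,f,inlane(p,L),inlane([*o['tool_pos'][:2],np.radians(o['tool_rot'][2])],L))
cv2.imwrite('pics/t1.png',cv2.resize(t['frame'][90:290,30:350,::-1],None,fx=2.4,fy=2.4,interpolation=cv2.INTER_CUBIC))
E
```

```text
[0.49489027 0.34251861 0.03217774] [ 1.79896136e+02 -6.56835565e-02  8.94321280e+01] [1.01963477 0.07987266 0.73680032]
[ 0.48675933  0.22354039 -1.64737322] 0.037721967391798006 [-0.15604301 -0.00032079 -0.06837322] [-0.27508393  0.00683382 -0.00170756]
```

View pics/t1.png

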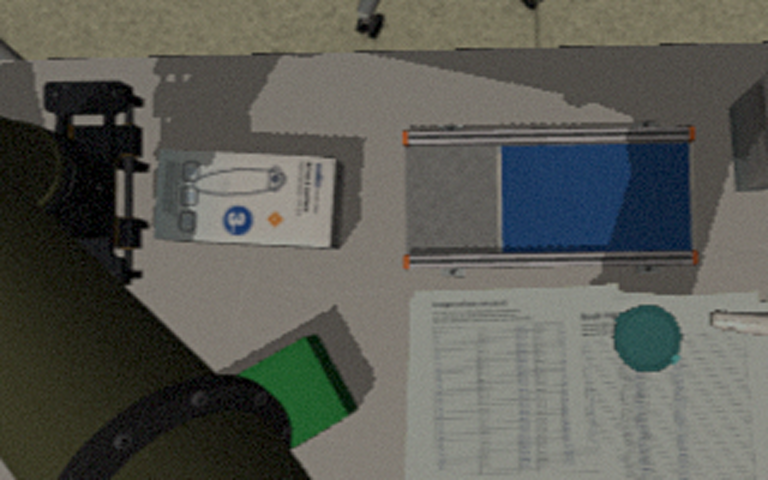

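The crop shows the fingers behind the carton at about (125,190), and the carton at (245,200) still in its starting place. I push squarely along the lane axis, which also corrects the 0.068 rad yaw.

>>> play_rows([
  [[-0.008,0,0,0,0,0,0.05],[-0.008,0,0,0,0,0,0.05],[-0.006,0,0,0,0,0,0.05],[-0.006,0,0,0,0,0,0.05],[-0.006,0,0,0,0,0,0.05],[-0.006,0,0,0,0,0,0.05],[-0.006,0,0,0,0,0,0.05],[-0.006,0,0,0,0,0,0.05],[-0.006,0,0,0,0,0,0.05],[-0.006,0,0,0,0,0,0.05],[0,0,0,0,0,0,0.05]],
])

```text
time_s: 5.95
tool_pos: [0.4934, 0.2765, 0.0302]
tool_rot: [-180.0, 0.1, 89.5]
force: [1.0, 0.2, -0.1]
grip_width: 0.0499
grasp_force: 0.0
```

```bash
cat > m.py <<'E'
from h import *
import sys
x0=float(sys.argv[1])  # expected carton lane x
L=[.4858,.0675,-1.579]
t=read_camera('top');o=get_obs();print(o['tool_pos'],o['tool_rot'],o['force'])
w=[L[0]+x0*np.cos(L[2]),L[1]+x0*np.sin(L[2])]
px=proj(t,np.array([[*w,.04]]))[0]
mt=carton_mask(t,'top',px)
p,f=fit([(t,mt)],(.178,.094,.054),[*w,L[2]])
print('top',f,inlane(p,L).round(4))
s=read_camera('scene');ms=carton_mask(s,'scene',proj(s,np.array([[*w,.03]]))[0])
q,f=fit([(s,ms)],(.178,.094,.054),p);print('scene',f,inlane(q,L).round(4))
print('tool in lane',inlane([*o['tool_pos'][:2],np.radians(o['tool_rot'][2])],L).round(4))
if len(sys.argv)>2: cv2.imwrite(sys.argv[2],cv2.resize(t['frame'][100:260,60:350,::-1],None,fx=2.7,fy=2.7,interpolation=cv2.INTER_CUBIC))
E
python3 m.py -0.12
```

```text
[0.49326006 0.27688897 0.03021936] [-1.79974980e+02  7.76050520e-02  8.94726396e+01] [-0.15601045 -0.2614311  -0.13942637]
top 0.04261028811807588 [-0.1079  0.0041 -0.0086]
scene 0.2872459435111028 [-0.1033  0.0057  0.003 ]
tool in lane [-0.2094  0.0057 -0.001 ]
```

>>> play_rows([
  [[-0.006,-0.0005,0,0,0,0,0.05],[-0.006,-0.0005,0,0,0,0,0.05],[-0.006,-0.0005,0,0,0,0,0.05],[-0.006,-0.0005,0,0,0,0,0.05],[-0.006,-0.0005,0,0,0,0,0.05],[-0.006,-0.0005,0,0,0,0,0.05],[-0.006,-0.0005,0,0,0,0,0.05],[-0.006,-0.0005,0,0,0,0,0.05],[0,0,0,0,0,0,0.05]],
])

```text
time_s: 7.05
tool_pos: [0.4889, 0.2287, 0.0304]
tool_rot: [-180.0, 0.1, 89.5]
force: [0.9, 0.4, -0.2]
grip_width: 0.0498
grasp_force: 0.0
```

```bash
python3 m.py -0.06 pics/t2.png
```

```text
[0.4888544  0.22916881 0.03039349] [-1.79988553e+02  5.54646485e-02  8.94745001e+01] [-0.70319803  0.15553139  0.33161586]
top 0.05916983935370046 [-0.0611 -0.0005 -0.015 ]
scene 1.0 [-0.0611 -0.0005 -0.165 ]
tool in lane [-0.1617  0.0017 -0.001 ]
```

View pics/t2.png

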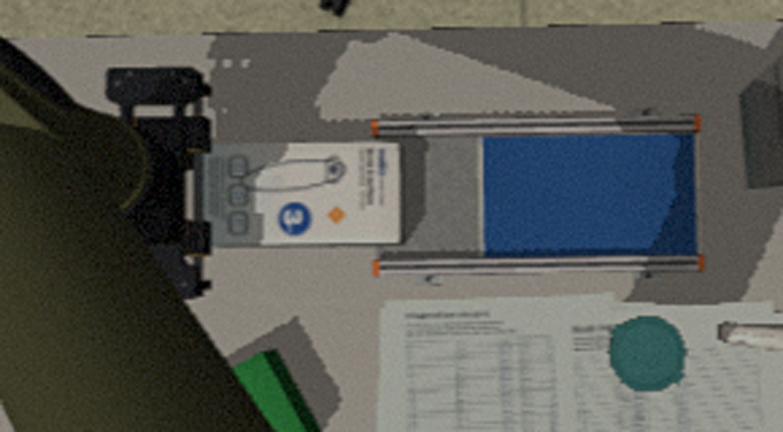

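The carton's front is at crop (400,193), inside the mouth and midway between the rails at rows 129 and 264. I keep pushing straight.

>>> play_rows([
  [[-0.008,0,0,0,0,0,0.05],[-0.008,0,0,0,0,0,0.05],[-0.008,0,0,0,0,0,0.05],[-0.008,0,0,0,0,0,0.05],[-0.008,0,0,0,0,0,0.05],[-0.008,0,0,0,0,0,0.05],[-0.008,0,0,0,0,0,0.05],[-0.008,0,0,0,0,0,0.05],[-0.008,0,0,0,0,0,0.05],[-0.008,0,0,0,0,0,0.05],[0,0,0,0,0,0,0.05]],
])

```text
time_s: 8.35
tool_pos: [0.4881, 0.1481, 0.0302]
tool_rot: [-180.0, 0.1, 89.4]
force: [-0.1, 0.0, -0.0]
grip_width: 0.0498
grasp_force: 0.0
```

```bash
python3 m.py 0.02 pics/t3.png
```

```text
[0.48808742 0.14882961 0.03028842] [-1.79969947e+02  6.63920982e-02  8.94487088e+01] [ 0.27782225 -0.37818578 -0.32377562]
top 0.08795256405375562 [ 0.0266  0.0001 -0.0139]
scene 0.39346590909090906 [ 0.0248  0.0028 -0.0057]
tool in lane [-0.0813  0.0016 -0.0014]
```

View pics/t3.png

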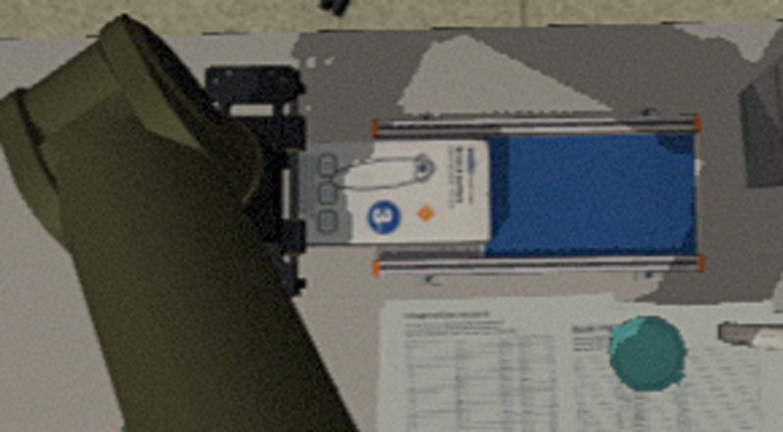

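Carton front edge at crop (490,191), centred between the rails once parallax is allowed for. I continue.

>>> play_rows([
  [[-0.008,0,0,0,0,0,0.05],[-0.008,0,0,0,0,0,0.05],[-0.008,0,0,0,0,0,0.05],[-0.008,0,0,0,0,0,0.05],[-0.008,0,0,0,0,0,0.05],[-0.008,0,0,0,0,0,0.05],[-0.008,0,0,0,0,0,0.05],[-0.008,0,0,0,0,0,0.05],[-0.008,0,0,0,0,0,0.05],[-0.008,0,0,0,0,0,0.05],[-0.008,0,0,0,0,0,0.05],[0,0,0,0,0,0,0.05]],
])

```text
time_s: 9.75
tool_pos: [0.4874, 0.0603, 0.0303]
tool_rot: [-180.0, 0.1, 89.4]
force: [-0.0, 0.4, -1.1]
grip_width: 0.0498
grasp_force: 0.0
```

```bash
python3 m.py 0.108 pics/t4.png
```

```text
[0.48728213 0.06093829 0.03032511] [-1.79969204e+02  5.19222515e-02  8.94491789e+01] [ 0.66838079 -0.99383263  0.1655269 ]
top 0.10398785599037641 [ 0.1195  0.0009 -0.0084]
scene 0.4025268836284913 [0.1145 0.0015 0.0325]
tool in lane [ 0.0065  0.0015 -0.0014]
```

View pics/t4.png

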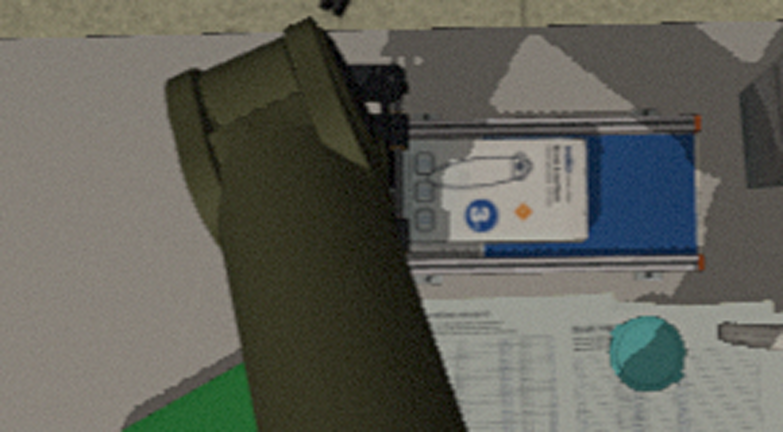

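Front top edge at crop (588,190), still centred between the rails. I push another 88 mm, then measure the front edge exactly.

>>> play_rows([
  [[-0.008,0,0,0,0,0,0.05],[-0.008,0,0,0,0,0,0.05],[-0.008,0,0,0,0,0,0.05],[-0.008,0,0,0,0,0,0.05],[-0.008,0,0,0,0,0,0.05],[-0.008,0,0,0,0,0,0.05],[-0.008,0,0,0,0,0,0.05],[-0.008,0,0,0,0,0,0.05],[-0.008,0,0,0,0,0,0.05],[-0.008,0,0,0,0,0,0.05],[-0.008,0,0,0,0,0,0.05],[0,0,0,0,0,0,0.05]],
])

```text
time_s: 11.15
tool_pos: [0.4866, -0.0276, 0.0304]
tool_rot: [-180.0, 0.1, 89.4]
force: [0.0, 0.1, 0.8]
grip_width: 0.0499
grasp_force: 0.0
```

```bash
python3 m.py 0.196 pics/t5.png; python3 - <<'E'
from h import *
L=[.4858,.0675,-1.579]
t=read_camera('top')
for x in(.275,.285,.295,.305): # where the front top edge would be in crop px
    w=[L[0]+x*np.cos(L[2]),L[1]+x*np.sin(L[2]),.054];print(x,((proj(t,np.array([w]))[0]-[60,100])*2.7).round(1))
E
```

```text
[ 0.48658233 -0.0269191   0.03041041] [-1.79979753e+02  3.79266029e-02  8.94532061e+01] [-0.0860574   0.73462671  0.14516061]
top 0.2834458269470598 [ 0.2198  0.0016 -0.0143]
scene 0.4790885564602664 [0.2012 0.0033 0.0074]
tool in lane [ 0.0944  0.0016 -0.0013]
0.275 [670.4 187. ]
0.285 [681.5 186.9]
0.295 [692.6 186.7]
0.305 [703.7 186.5]
```

View pics/t5.png

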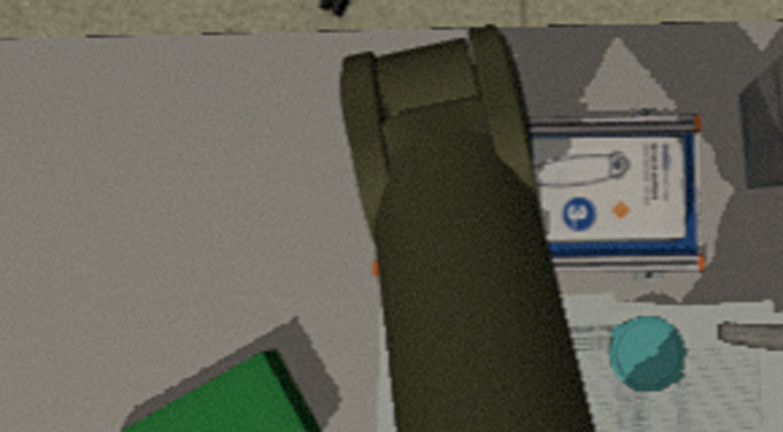

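Front top edge at crop (686,190), so it is at lane x ≈ 0.289 and the centre at ≈ 0.200, with y ≈ 0. I nudge it 5 mm further, back straight off, then rise.

>>> play_rows([
  [[-0.0025,0,0,0,0,0,0.05],[-0.0025,0,0,0,0,0,0.05],[0,0,0,0,0,0,0.05],[0.015,0,0,0,0,0,0.05],[0.025,0,0,0,0,0,0.05],[0,0,-0.03,0,0,0,0.05],[0,0,-0.05,0,0,0,0.05],[0,0,-0.05,0,0,0,0.05],[0.04,0,-0.04,0,0,0,0.05],[0.05,0,0,0,0,0,0.05],[0.05,0,0,0,0,0,0.05],[0.05,0,0,0,0,0,0.05]],
])

```text
time_s: 12.6
tool_pos: [0.4889, 0.1956, 0.1966]
tool_rot: [179.9, 0.1, 89.4]
force: [0.4, 0.3, -1.4]
grip_width: 0.05
grasp_force: 0.0
```

>>> play_rows([
  [[0.05,0,0,0,0,0,0.05],[0.05,0,0,0,0,0,0.05],[0,0,0,0,0,0,0.05],[0,0,0,0,0,0,0.05]],
])

```text
time_s: 13.0
tool_pos: [0.4881, 0.2966, 0.1955]
tool_rot: [-179.9, -0.0, 89.8]
force: [0.8, -0.9, -0.2]
grip_width: 0.0499
grasp_force: 0.0
```

```bash
python3 m.py 0.205 pics/t6.png
```

```text
[0.48919258 0.29438734 0.1954642 ] [-1.79964186e+02  4.37212744e-02  8.95906262e+01] [-0.17324397 -0.01585128 -0.3968848 ]
top 1.0 [ 0.205 -0.    -0.15 ]
scene 0.03854451136632875 [0.2009 0.0031 0.0119]
tool in lane [-0.2269  0.0015  0.0011]
```

View pics/t6.png

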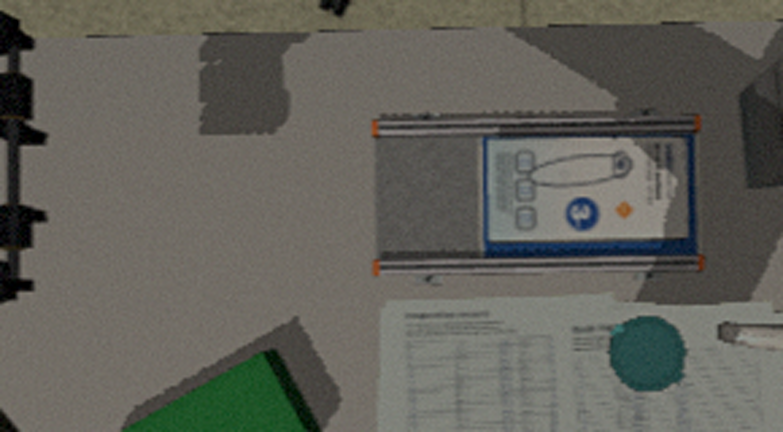

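The carton lies on the pad between crop columns 489 and 690, with its centre at about 0.201–0.204 m (the target is 0.205), about 2 mm off the centre line and straight. The gripper is clear, and the tub and thermometer are where they were.

```bash
python3 -c "
from cell import *
print(sign_off())"
```

```text
the job is handed in; nothing more can be done
None
```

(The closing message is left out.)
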